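# Empty the returns box into the tilting returns bin

## Robot

A 6-joint arm with a two-finger parallel gripper is mounted at the origin on the work surface. World frame = base frame: x ahead of the robot, y to its left, z up, the work surface at z = 0. Lengths are in m, angles in rad, forces in N, time in s.
With the tool pointing down it reaches from about 0.35 to 0.85 m from the base axis. Payload 8.1 kg.
Tool frame: the origin (TCP) lies at the very end of the fingers, on their centre line; the grasp point (between the pads) lies robot.hold_point_z behind it (robot.hold_point_z is the distance from the TCP to the grasp point, in m); z points along the fingers, y is the direction in which the jaws open and shut (so a half turn about z gives the same grasp; the last joint's range is limited). The gripper opens to 93 mm and grips with 3 to 60 N. Pads are 15 mm wide; open, the fingers measure 128 mm over their backs; the gripper's body (75 mm by 188 mm) begins 65 mm behind the grasp point.
Start: joints at [-1.266, 0.13, 1.488, -0, 1.523, -0.085], TCP at [0.228, -0.555, 0.219] pointing down, gripper open.
Joint ranges: [-2.96, 2.96], [-0.89, 2.26], [0.02, 2.5], [-1.34, 4.48], [0, 2.73], [-2.66, 2.66]. Speed limits (rad/s): [2.39, 2.39, 2.79, 3.14, 3.14, 3.14].

## Interface

Orientations are given as a rotation vector (axis times angle).
In Python, from plant import robot, cams gives the robot as it stands. The module is installed in compiled form; this text tells all that it offers.
- The arm moves only by the tool step_arm, never from a script. Its argument "deltas" is a list of rows, each an object with "offset": the shift along the tool's x, y, z in cm, a list of three; "roll": the turn about the tool's z in rad. In form: [{"offset": [x, y, z], "roll": roll}, ...]. A call has 1 to 12 rows; each row shifts and turns the commanded pose from where the row before left it, along the tool's axes as they then stand; what a row does not reach is not made up. A row lasts 1/8 s, in which the tool goes at most 62.5 mm and 10.7 degrees, less where a joint would pass 70% of its speed; a pose out of reach is approached as far as the arm can. A call with a gripper value outside its range is refused whole. "fingers" is the finger opening in cm, from 0 to 9.3, set as the call begins (left out, the last holds). The fingers move at their own pace and stop on an object; "grip_force" is the grip in N (left out, the last holds). Time passes only in rows, so rows that do not move let the fingers close. It gives the time, the measured TCP pose, the force and the opening at its end, in the units of the state.
- robot.read_state(): the state, without advancing time (a new reading comes with each control period).
- cams.read_camera(name): name is "scene" or "top" or "wrist"; returns a dict with "pixels" (400x640x3 uint8, red, green, blue), "fx", "fy", "cx", "cy" (pixels), "extrinsics" (4x4, takes a point from world to camera coordinates). Camera axes: x right, y down, z forward; pixel columns grow to the right and rows downward; lengths in m; the calibration is good to about 2 mm. A picture is of the moment at which its call begins. There is no depth.
- robot.close_job(): hands the job in, once; it reports no verdict.
Trained networks look in a picture, given as the dict that the camera call returned (one of the last four; its "shot" number tells which), for a name from the list of things; names that differ only in an ending like _2 or _b are one class to them, and where a whole thing is asked for, a point or a joint stands for the part that bears it (a point fixed in the world has none). Each returns a list of dicts, best first, with "score" (0 to 1); they miss things now and then, are a little off and sometimes report something else, mostly with a low value. They report only what shows in the picture. A call takes as long as a camera call.
- cams.boxes_of(picture, thing): "xy" ([column, row] in pixels, amid what is visible of it).
- cams.silhouettes(picture, thing): "mask" (400x640 bool, what is visible of it) and "xy" ([column, row] in pixels, amid what is visible of it).
- cams.pinpoint(picture, thing): "xy" ([column, row] in pixels: a listed point, or the origin of a listed thing).
The state is a dict: "t": time; "q": joint angles; "dq": joint speeds; "joint_torque": joint torques, N m; "tool_pos": TCP position; "orientation": TCP orientation; "force": force on the tool from outside, world axes, zero at the start; "wrist_torque": the same for the moment, N m; "opening": finger opening in m.
Only numpy, scipy, OpenCV 4.12 (cv2) and the standard library are available. Lean on these libraries where they do the work, as an engineer would, in place of code of your own. Each camera call takes 0.05 s, during which the arm holds its last target. There are 200 camera calls.

## Task

Someone has brought back medicines in the returns carry box: slide its thumb latch to spring the lid up, tip the returns bin below the lock drawer out until it snaps to its open stop, and put every medicine from the box into the bin. When all of them lie in the tipped-out bin, push the bin back past its over-centre point until it snaps home, and press the empty box's lid down until its latch catches. Leave the other things on the cart where they are.

Things in the scene. Friction and masses are not known exactly. Their poses are not given: they have to be found in the camera images.
- bin (a joint): tilt of the returns bin, rad: 0 = shut (home), 0.86 = tipped fully out. An over-centre gas strut drives it to one stop or the other; balance point about 0.45. To open, pull the handle (10 N at first, falling to nothing) to 0.5 to 0.55 and it snaps out by itself. To shut, push the handle from outside, inward and up along its arc (up to 15 N), past the balance and it snaps home
- bin_hinge (a point): point on the bin's hinge line, mid-width, 22 mm above the cart; fixed. Its x axis points level INTO the grey steel unit (so -x is out of the front, the way the bin tips), y along the hinge line, z up. The unit is fixed, 310 mm wide (y); its lower part is 232 mm high and 210 mm deep, its front at x = 0; on it, set back 100 mm, stands the lock drawer's housing, up to 337 mm high
- bin_handle (a point): middle of the bin's steel bar handle: bar 12 mm thick, 120 mm long along y, on two arms at its ends, 39 mm clear of the front panel. At bin angle a it is at x = -0.05 cos a - 0.18 sin a, z = 0.18 cos a - 0.05 sin a from bin_hinge. Axes turn with the bin. Fingers hooked behind it from above must be drawn up and out by 0.6 rad: beyond that the panel leans over the gap
- bin_lip (a point): middle of the top edge of the bin's front panel (304 mm wide, 5 mm thick), 195 mm above the hinge line along the panel. With the bin out it is 148 mm in front of the hinge line and about 149 mm above the cart; the open mouth lies between it and the unit
- bin_in (a point): middle of the inside of the bin's floor; turns with the bin (x to the rear, z up the walls). Inside: 155 mm deep (x -78 to +75 mm), 254 mm wide (y), front panel 190 mm high, rear wall 113 mm, sides 113 mm, higher (173 mm) over the front half. A thing counts as in the bin with its origin between -95 and 90 mm in x, within 135 mm in y and from -10 to 185 mm in z of this point
- box: returns carry box, grey plastic, 210 x 386 x 60 mm outside (x, y, z), walls and floor 5 mm, fixed to the cart; origin at the centre of its underside. Its front (latch side) faces its own -x, its lid is hinged along its +x side. Two to four medicines lie in it, lengthways along its x axis: the pen case across the middle, the shorter ones two to a row near the two ends, the rows about 104 mm apart
- lid (a joint): angle of the box's white lid about its hinge, rad: 0 = shut, 1.72 = sprung fully open (leaning 9 degrees back, away from the latch side). A spring opens it (about 1.5 to 2 N at the free edge, damped, about 1 s); nothing but the latch keeps it shut
- lid_hinge (a point): middle of the lid's hinge line, 108 mm behind the box's centre and 62 mm above the cart; does not move; axes as the box's
- lid_edge (a point): middle of the free (latch side) edge of the lid, on its outer face; lid 216 mm from hinge to edge, 392 mm wide, 6 mm thick. When shut it is 108 mm in front of the box's centre at 68 mm height. A steel pin, 6 mm thick, sticks out 15 mm from the middle of the edge and is what the latch holds
- latch (a joint): travel of the thumb latch along the box's +y, m: 0 = catching (a spring pushes it there with 2 to 4 N), 0.014 = fully aside. Past about 0.010 the lid's pin is free and the lid springs up. Its hook is sloped above: when the lid is pressed down at its free edge (about 6 N) the pin pushes the hook aside and it snaps back over the pin
- latch_tab (a point): middle of the top of the latch's black ribbed thumb tab, 28 x 42 x 28 mm (x, y, z), on the box's front, top 50 mm above the cart; the tab reaches from 4 to 32 mm out of the box's front face. The steel hook stands on it, up to 95 mm above the cart, 5 mm nearer the box and 4 to 23 mm from this point towards +y; the tab's flat -y end, 21 mm from this point, is where to push. Axes as the box's
- pen_case: returned: red plastic pen-injector case, 150 x 36 x 30 mm (x, y, z), about 70 g; origin at the centre of its underside (all the medicines: x lengthways, z up as they lie at the start)
- carton: returned: white tablet carton, 84 x 38 x 40 mm, about 50 g; origin at the centre of its underside
- flat_bottle: returned: flat-sided amber medicine bottle lying down, body from x = -41 to 19 mm, 38 mm wide, 32 mm high, white round cap (26 mm thick) from x = 22 to 41 mm, about 110 g; origin at the height of its underside
- inhaler: returned: blue plastic inhaler lying on its side, barrel from x = -38 to 30 mm, 32 mm wide, 30 mm high, metal canister end to x = 42 mm, mouthpiece sticking out to y = 36 mm between x = -37 and -13 mm, about 50 g; origin under the barrel's axis; take it by the barrel at x = 0 to 15 mm
- pill_tub: returned: white plastic tablet tub with rounded square body, lying down, body from x = -41 to 17 mm, 38 mm wide and high, grey cap (36 mm wide) from x = 19 to 39 mm, about 80 g; origin at the height of its underside
- measure: bystander: fluted glass medicine measure standing upright, 62 mm wide at the rim, 82 mm high; origin at the centre of its foot
- scoop: bystander: stainless pill scoop lying on the cart, 165 x 50 x 18 mm; origin at its underside, blade towards its +x
- spacer: bystander: clear plastic inhaler spacer standing on end, 62 mm wide, 154 mm high; origin at the centre of its foot
- spare_case: bystander: another red pen-injector case, 150 x 36 x 30 mm, lying on the cart outside the box, not returned; origin at the centre of its underside
- pill_cutter: bystander: white pill cutter, 85 x 45 x 28 mm, on the cart; origin at the centre of its underside

How it is judged:
On the way, in this order (a step that is already met when the one before it is completed fails the run):
1. the returns bin has been tipped out to its open stop (value of joint bin above 0.8 rad), for 0.2 s.
2. every returned medicine lies in the tipped-out bin (value of joint bin above 0.8 rad and x of pen_case in the frame of bin_in between -0.095 and 0.09 m and y of pen_case in the frame of bin_in between -0.135 and 0.135 m and z of pen_case in the frame of bin_in between -0.01 and 0.185 m and x of carton in the frame of bin_in between -0.095 and 0.09 m and y of carton in the frame of bin_in between -0.135 and 0.135 m and z of carton in the frame of bin_in between -0.01 and 0.185 m and x of flat_bottle in the frame of bin_in between -0.095 and 0.09 m and y of flat_bottle in the frame of bin_in between -0.135 and 0.135 m and z of flat_bottle in the frame of bin_in between -0.01 and 0.185 m and x of inhaler in the frame of bin_in between -0.095 and 0.09 m and y of inhaler in the frame of bin_in between -0.135 and 0.135 m and z of inhaler in the frame of bin_in between -0.01 and 0.185 m and x of pill_tub in the frame of bin_in between -0.095 and 0.09 m and y of pill_tub in the frame of bin_in between -0.135 and 0.135 m and z of pill_tub in the frame of bin_in between -0.01 and 0.185 m), for 0.2 s.
At the end, for the whole second after the job is handed in: The bin is home (within 0.04 rad) with every returned medicine inside it; the box's lid is shut (within 0.05 rad) with its latch sprung back (within 4 mm) (value of joint bin below 0.04 rad and value of joint lid below 0.05 rad and value of joint latch below 0.004 m and x of pen_case in the frame of bin_in between -0.095 and 0.09 m and y of pen_case in the frame of bin_in between -0.135 and 0.135 m and z of pen_case in the frame of bin_in between -0.01 and 0.185 m and x of carton in the frame of bin_in between -0.095 and 0.09 m and y of carton in the frame of bin_in between -0.135 and 0.135 m and z of carton in the frame of bin_in between -0.01 and 0.185 m and x of flat_bottle in the frame of bin_in between -0.095 and 0.09 m and y of flat_bottle in the frame of bin_in between -0.135 and 0.135 m and z of flat_bottle in the frame of bin_in between -0.01 and 0.185 m and x of inhaler in the frame of bin_in between -0.095 and 0.09 m and y of inhaler in the frame of bin_in between -0.135 and 0.135 m and z of inhaler in the frame of bin_in between -0.01 and 0.185 m and x of pill_tub in the frame of bin_in between -0.095 and 0.09 m and y of pill_tub in the frame of bin_in between -0.135 and 0.135 m and z of pill_tub in the frame of bin_in between -0.01 and 0.185 m); the robot touches nothing.
It fails at once if the glass measure is knocked over (angle between measure's own z axis and vertical above 0.6 rad).
It fails at once if a thing that was not in the box is moved more than 6 cm (distance of any of measure, scoop, spacer, spare_case, pill_cutter from where it was at the start of the episode above 0.06 m).
Of pen_case, carton, flat_bottle, inhaler, pill_tub only 2 to 4 are there at a start; the rules pass over those that are not, and their reading is None.
At some moment in a run one of pen_case, carton, flat_bottle, inhaler, pill_tub may be knocked a few centimetres aside while the robot is not near it.
Once in a run the grip may slacken for a moment while it holds something.
It also fails if it takes over 210 s, if anything falls off the work surface, if the arm or the gripper's body presses on something with over 40 N, if the wrist force passes 120 N, or if a joint passes its speed limit or range.

## Working session

There is one attempt and no reset: what is moved stays moved. The work goes in short steps, Python scripts to look and compute and a tool call to move; the robot and the scene stay as the last step left them, time stands still between calls to the robot, and variables do not carry over. Pictures are saved under pics/ and viewed, about 12 in all and at most 16, crops included, and the job is handed in when it is done.

Besides the shell and the picture viewer there is one more tool, called after "Request:" as name([rows], argument=value, ...), one row to a line, values as JSON. step_arm: Moves the arm, as the interface text tells. Its arguments: {"type":"object","properties":{"deltas":{"type":"array"},"fingers":{"type":"number"},"grip_force":{"type":"number"}},"required":["deltas"]}

```bash
mkdir -p pics
cat > h.py <<'E'
import numpy as np, cv2
from plant import robot, cams
from scipy.spatial.transform import Rotation as R
def shot(n,save=None):
    p=cams.read_camera(n)
    if save: cv2.imwrite('pics/'+save,p['pixels'][:,:,::-1])
    return p
def ray(p,xy):
    E=p['extrinsics']; d=np.array([(xy[0]-p['cx'])/p['fx'],(xy[1]-p['cy'])/p['fy'],1.])
    return -E[:3,:3].T@E[:3,3], E[:3,:3].T@d
def atz(p,xy,z):
    o,d=ray(p,xy); return o+d*(z-o[2])/d[2]
def tri(ps,xys):
    A=np.zeros((3,3));b=np.zeros(3)
    for p,xy in zip(ps,xys):
        o,d=ray(p,xy); d/=np.linalg.norm(d); M=np.eye(3)-np.outer(d,d); A+=M;b+=M@o
    return np.linalg.solve(A,b)
def proj(p,P):
    c=p['extrinsics'][:3]@np.append(P,1); return np.array([p['fx']*c[0]/c[2]+p['cx'],p['fy']*c[1]/c[2]+p['cy']])
E
cat > a.py <<'E'
from h import *
s=robot.read_state(); print(s, robot.hold_point_z)
ps={n:shot(n,f'0{n}.png') for n in ['scene','top','wrist']}
for n in ps: print(n, np.round(ray(ps[n],(320,200)),3).tolist(), ps[n]['fx'])
for k in ['bin_hinge','bin_handle','bin_lip','lid_hinge','lid_edge','latch_tab','box','measure','scoop','spacer','spare_case','pill_cutter','pen_case']:
    out={}
    for n in ['scene','top']:
        r=cams.pinpoint(ps[n],k)
        if r: out[n]=(r[0]['xy'],round(r[0]['score'],2))
    t=np.round(tri([ps[n] for n in out],[out[n][0] for n in out]),3) if len(out)==2 else None
    print(k,{n:(np.round(v[0]).tolist(),v[1]) for n,v in out.items()},t)
E
python3 a.py; python3 -c "
import cv2,numpy as np
a=cv2.imread('pics/0scene.png');cv2.imwrite('pics/0.png',a)"
```

```text
{'t': 0.0, 'q': array([-1.26639051e+00,  1.31154216e-01,  1.48926657e+00, -2.13553750e-05,
        1.52298956e+00, -8.54074067e-02]), 'dq': array([-0.00056924,  0.00114342, -0.00112889,  0.00144037,  0.00012567,
       -0.00109766]), 'joint_torque': array([ 3.18329359e-03, -5.59841073e+01, -4.91757524e+01,  7.71065452e-02,
        3.59418208e-02, -1.32793002e-04]), 'tool_pos': array([ 0.22784919, -0.55444549,  0.21759857]), 'orientation': array([-3.08033835e+00, -6.08099803e-01,  3.45126467e-04]), 'force': array([-0.34762701,  0.32198618,  0.06278032]), 'wrist_torque': array([0.04601867, 0.02184315, 0.0400321 ]), 'opening': 0.0930875629814726} 0.0188
scene [[1.417, -0.162, 0.717], [-0.82, 0.158, -0.55]] 389.32994816287584
top [[0.386, 0.01, 1.209], [0.181, 0.01, -0.984]] 385.61296163109614
wrist [[0.299, -0.525, 0.383], [-0.258, -0.108, -0.96]] 298.54459215373026
bin_hinge {} None
bin_handle {'scene': ([218.0, 171.0], 0.65), 'top': ([430.0, 235.0], 0.73)} [ 0.465 -0.258  0.208]
bin_lip {'scene': ([198.0, 170.0], 0.6), 'top': ([450.0, 228.0], 0.6)} [ 0.479 -0.306  0.223]
lid_hinge {'scene': ([440.0, 208.0], 0.69)} None
lid_edge {'scene': ([368.0, 208.0], 0.56), 'top': ([284.0, 218.0], 0.86)} [0.547 0.138 0.087]
latch_tab {'scene': ([359.0, 223.0], 0.66), 'top': ([284.0, 216.0], 0.7)} [0.553 0.126 0.043]
box {'scene': ([401.0, 228.0], 0.8), 'top': ([250.0, 224.0], 0.85)} [ 0.545  0.251 -0.004]
measure {'scene': ([343.0, 291.0], 0.77), 'top': ([319.0, 158.0], 0.91)} [ 0.752  0.022 -0.011]
scoop {'scene': ([316.0, 252.0], 0.79), 'top': ([337.0, 202.0], 0.68)} [ 0.602 -0.024 -0.001]
spacer {'scene': ([281.0, 294.0], 0.68), 'top': ([366.0, 159.0], 0.78)} [ 0.738 -0.131 -0.002]
spare_case {'scene': ([305.0, 213.0], 0.59), 'top': ([337.0, 258.0], 0.72)} [ 0.423 -0.02   0.006]
pill_cutter {'scene': ([367.0, 295.0], 0.77), 'top': ([456.0, 232.0], 0.65)} [ 0.628 -0.14   0.056]
pen_case {} None
```

View pics/0scene.png

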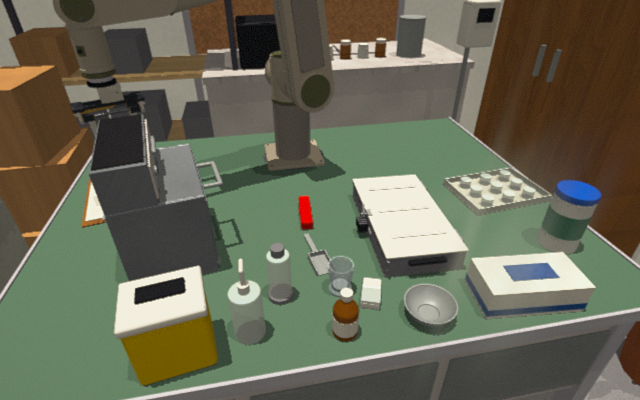

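View pics/0top.png

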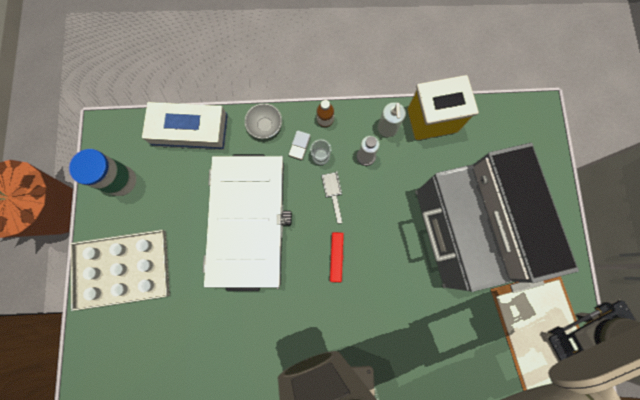

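The scene shows the shut box on the right, with its latch at about (360,222). The red spare case is at (305,212) and the measure at (341,275). In the top view the lid spans (208–283, 155–290) and the latch is at (286,217). The grey unit is on the right, with its handle bar at about (432,235) and its front facing left (+y).

```bash
cat > b.py <<'E'
from h import *
p=shot('top'); s=shot('scene')
for k in ['lid_edge','bin_handle','latch']:
    r=cams.silhouettes(p,k)
    for d in r[:2]:
        m=d['mask'].astype(np.uint8); c=cv2.minAreaRect(np.argwhere(m)[:,::-1].astype(np.float32))
        print(k,round(d['score'],2),m.sum(),np.round(cv2.boxPoints(c),1).tolist())
        z=.068 if k=='lid_edge' else .2
        P=np.array([atz(p,x,z)[:2] for x in cv2.boxPoints(c)]); print(np.round(P,3).tolist(), P.mean(0), [np.linalg.norm(P[i]-P[i-1]).round(3) for i in range(4)])
for k,z in [('lid_edge',.068),('latch_tab',.05),('bin_handle',.202),('bin_lip',.217),('box',0),('lid_hinge',.062)]:
    for n,q in [('top',p),('scene',s)]:
        for r in cams.pinpoint(q,k)[:2]: print(k,n,np.round(r['xy'],1),round(r['score'],2),np.round(atz(q,r['xy'],z),3))
im=p['pixels'][130:300,180:600,::-1]
cv2.imwrite('pics/1.png',cv2.resize(np.hstack([im[:, 220:420],im[:,0:200]]),None,fx=2,fy=2,interpolation=2).copy())
E
python3 b.py
```

```text
lid_edge 0.65 9575 [[203.39999389648438, 285.8999938964844], [207.5, 153.6999969482422], [283.0, 156.10000610351562], [278.8999938964844, 288.29998779296875]]
[[0.36, 0.367], [0.756, 0.362], [0.738, 0.13], [0.344, 0.151]] [0.54952533 0.25271007] [np.float64(0.217), np.float64(0.396), np.float64(0.233), np.float64(0.395)]
bin_handle 0.93 2600 [[412.20001220703125, 182.8000030517578], [436.3999938964844, 175.6999969482422], [469.5, 288.29998779296875], [445.29998779296875, 295.3999938964844]]
[[0.607, -0.228], [0.623, -0.295], [0.326, -0.349], [0.312, -0.286]] [ 0.46705988 -0.2896747 ] [np.float64(0.301), np.float64(0.069), np.float64(0.302), np.float64(0.065)]
latch 0.61 129 [[282.0, 211.0], [291.0, 211.0], [291.0, 224.0], [282.0, 224.0]]
[[0.546, 0.122], [0.545, 0.099], [0.511, 0.1], [0.512, 0.123]] [0.52865045 0.11090113] [np.float64(0.034), np.float64(0.024), np.float64(0.034), np.float64(0.024)]
latch 0.18 2540 [[411.6000061035156, 183.0], [434.5, 175.89999389648438], [469.3999938964844, 287.8999938964844], [446.3999938964844, 295.1000061035156]]
[[0.606, -0.227], [0.623, -0.29], 
[... 191 characters left out ...]
d_edge scene [368.4 210.4] 0.62 [0.532 0.153 0.068]
latch_tab top [283.4 216.1] 0.45 [0.554 0.135 0.05 ]
latch_tab scene [361.8 219.5] 0.75 [0.548 0.129 0.05 ]
latch_tab scene [398.6 231.4] 0.28 [0.621 0.213 0.05 ]
bin_handle top [433.3 234.5] 0.97 [ 0.466 -0.27   0.202]
bin_handle scene [215.8 170.9] 0.58 [ 0.452 -0.263  0.202]
bin_lip top [454.3 228.9] 0.97 [ 0.477 -0.322  0.217]
bin_lip scene [194.8 175. ] 0.93 [ 0.492 -0.313  0.217]
box top [429.3 235.8] 0.53 [ 0.479 -0.314  0.   ]
box scene [438.4 210.8] 0.54 [0.485 0.405 0.   ]
lid_hinge top [209.3 216.9] 0.93 [0.56  0.355 0.062]
lid_hinge top [281.7 216.4] 0.16 [0.552 0.139 0.062]
lid_hinge scene [441.  209.8] 0.66 [0.563 0.365 0.062]
```

View pics/1.png

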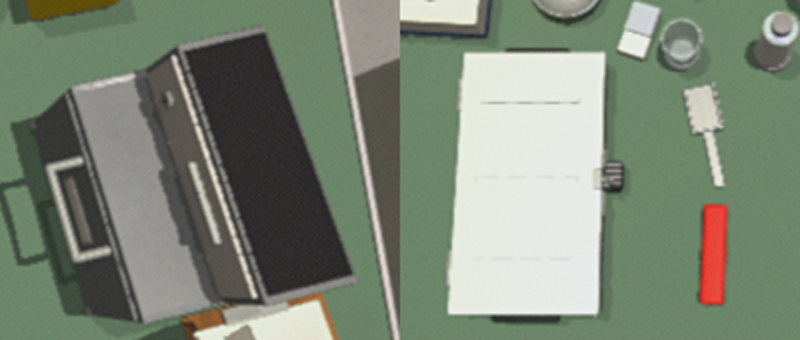

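The crop shows the lid corners, the latch tab at about (287,217), the handle bar from (425,212) to (439,259), and the unit's front top edge from (435,174) to (471,290).

```bash
cat > c.py <<'E'
from h import *
p=shot('top')
L=np.array([atz(p,x,.068)[:2] for x in [(211.5,156),(282.5,156),(279,287),(204.5,287)]]); print(L.round(3).tolist(),L.mean(0).round(3))
for a,b in [(1,2),(0,3)]:
    d=L[b]-L[a]; print('ydir',np.degrees(np.arctan2(d[1],d[0])).round(1),np.linalg.norm(d).round(3))
d=(L[0]+L[3]-L[1]-L[2])/2; print('xdir',np.degrees(np.arctan2(d[1],d[0])).round(1),np.linalg.norm(d).round(3))
print('tab',atz(p,(287,217.5),.05).round(3))
H=np.array([atz(p,x,.202)[:2] for x in [(425,212.5),(439,259)]]); d=H[1]-H[0]; print('bar',H.round(3).tolist(),H.mean(0).round(3),np.degrees(np.arctan2(d[1],d[0])).round(1),np.linalg.norm(d).round(3))
F=np.array([atz(p,x,.232)[:2] for x in [(435,174),(471,290)]]); d=F[1]-F[0]; print('front',F.round(3).tolist(),F.mean(0).round(3),np.degrees(np.arctan2(d[1],d[0])).round(1),np.linalg.norm(d).round(3))
E
python3 c.py
```

```text
[[0.748, 0.35], [0.738, 0.132], [0.347, 0.151], [0.357, 0.364]] [0.548 0.249]
ydir 177.2 0.392
ydir 177.9 0.392
xdir 87.4 0.216
tab [0.55  0.124 0.05 ]
bar [[0.525, -0.254], [0.403, -0.279]] [ 0.464 -0.267] -168.7 0.124
front [[0.621, -0.282], [0.324, -0.341]] [ 0.472 -0.312] -168.9 0.303
```

```bash
cat >> h.py <<'E'
BX=np.array([.045,.999,0]); BY=np.array([-.999,.045,0]); BC=np.array([.548,.249,0])
HX=np.array([.194,-.981,0]); HY=np.array([.981,.194,0]); HC=np.array([.473,-.3145,.022])
Z=np.array([0,0,1.])
def box(x,y,z): return BC+BX*x+BY*y+Z*z
def hin(x,y,z): return HC+HX*x+HY*y+Z*z
def plan(targets,jaw=None):
    """roll first (to put jaw axis along world dir), then offsets in cm in the rolled tool frame"""
    s=robot.read_state(); M=R.from_rotvec(s['orientation']).as_matrix(); p=s['tool_pos']
    print('tcp',p.round(4),'ytool',M[:,1].round(3),'z',M[:,2].round(3),'F',s['force'].round(1),'open',round(s['opening'],4),'t',round(s['t'],2),'q6',s['q'][5].round(2))
    if jaw is not None:
        v=M.T@jaw; r=np.arctan2(-v[0],v[1]); r=(r+np.pi/2)%np.pi-np.pi/2; print('roll',round(r,3)); M=M@R.from_euler('z',r).as_matrix()
    for t in targets:
        print('to',np.round(t,3),'offset cm',(M.T@(t-p)*100).round(2)); p=np.array(t)
E
python3 - <<'E'
from h import *
s=robot.read_state()['tool_pos']
plan([s+[0,0,.2],hin(-.025,0,.38),hin(-.025,0,.16)],HY)
plan([s+[0,0,.2],hin(-.025,0,.38),hin(-.025,0,.16)])
E
```

```text
tcp [ 0.228  -0.555   0.2187] ytool [ 0.38  -0.925  0.   ] z [ 0. -0. -1.] F [ 0.  -0.9 -0.2] open 0.0929 t 2.35 q6 -0.09
roll -1.376
to [ 0.228 -0.555  0.419] offset cm [ -0.  -0. -20.]
to [ 0.468 -0.29   0.402] offset cm [21.34 28.7   1.67]
to [ 0.468 -0.29   0.182] offset cm [ 0.  0. 22.]
tcp [ 0.228  -0.555   0.2187] ytool [ 0.38  -0.925  0.   ] z [ 0. -0. -1.] F [ 0.  -0.9 -0.2] open 0.0929 t 2.35 q6 -0.09
to [ 0.228 -0.555  0.419] offset cm [ -0.   0. -20.]
to [ 0.468 -0.29   0.402] offset cm [ 32.28 -15.39   1.67]
to [ 0.468 -0.29   0.182] offset cm [ 0. -0. 22.]
```

Request:
step_arm([
  {"offset": [0,0,-5],"roll": -0.172},
  {"offset": [0,0,-5],"roll": -0.172},
  {"offset": [0,0,-5],"roll": -0.172},
  {"offset": [0,0,-5],"roll": -0.172},
  {"offset": [0,0,0],"roll": -0.172},
  {"offset": [0,0,0],"roll": -0.172},
  {"offset": [0,0,0],"roll": -0.172},
  {"offset": [0,0,0],"roll": -0.172},
], fingers=0)

```text
t: 3.35
tool_pos: [0.228, -0.555, 0.4186]
orientation: [1.988, 2.433, -0.0]
force: [-1.0, -0.2, 0.2]
opening: 0.0176
```

Request:
step_arm([
  {"offset": [3,4.1,0.2],"roll": 0},
  {"offset": [3,4.1,0.2],"roll": 0},
  {"offset": [3,4.1,0.2],"roll": 0},
  {"offset": [3,4.1,0.2],"roll": 0},
  {"offset": [3,4.1,0.2],"roll": 0},
  {"offset": [3,4.1,0.2],"roll": 0},
  {"offset": [3.34,4.1,0.4],"roll": 0},
  {"offset": [0,0,4],"roll": 0},
  {"offset": [0,0,4],"roll": 0},
  {"offset": [0,0,0],"roll": 0},
  {"offset": [0,0,0],"roll": 0},
])

```text
t: 4.72
tool_pos: [0.4685, -0.2904, 0.3245]
orientation: [1.994, 2.425, 0.0]
force: [0.1, -0.7, 0.8]
opening: 0.0006
```

Run:
```python
from h import *
plan([hin(-.025,0,.24),hin(-.025,0,.16)],HY)
w=shot('wrist','2.png'); t=shot('top')
print(proj(w,hin(-.05,0,.18)),proj(w,hin(-.025,0,.18)), proj(w,hin(0,0,.21)))
for k in ['bin_handle','bin_lip']:
    for n,q in [('w',w),('t',t)]:
        for r in cams.pinpoint(q,k)[:1]: print(k,n,r['xy'],r['score'],atz(q,r['xy'],.202 if k=='bin_handle' else .217).round(3))
```

```text
tcp [ 0.4685 -0.2904  0.3245] ytool [0.981 0.193 0.001] z [ 0.001 -0.001 -1.   ] F [ 0.1 -0.7  0.8] open 0.0006 t 4.72 q6 -0.84
roll -0.001
to [ 0.468 -0.29   0.262] offset cm [ 0.06 -0.03  6.25]
to [ 0.468 -0.29   0.182] offset cm [ 0.01 -0.01  8.  ]
[318.69117046 167.9390094 ] [318.72865184 192.76488333] [318.75075572 227.29321648]
bin_handle w [314.5, 163.0] 0.74 [ 0.458 -0.261  0.202]
bin_handle t [431.5, 234.1] 0.61 [ 0.467 -0.266  0.202]
bin_lip w [317.3, 216.7] 0.93 [ 0.471 -0.31   0.217]
bin_lip t [451.3, 229.3] 0.84 [ 0.476 -0.314  0.217]
```

View pics/2.png

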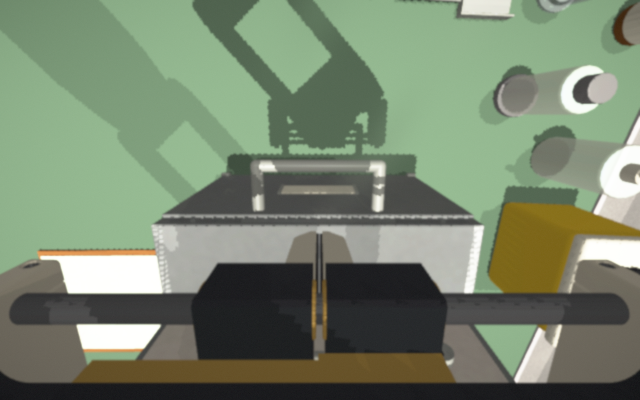

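The wrist view shows the bar at row 165, columns 255–382. It was predicted at row 168, so the hinge estimate holds to about 3 mm. Next I descend behind the bar and pull.

Request:
step_arm([
  {"offset": [0.1,0,4],"roll": 0},
  {"offset": [0,0,4],"roll": 0},
  {"offset": [0,0,3.2],"roll": 0},
  {"offset": [0,0,3],"roll": 0},
  {"offset": [0,0,0],"roll": 0},
])

```text
t: 5.65
tool_pos: [0.4666, -0.288, 0.1783]
orientation: [-1.992, -2.423, 0.0]
force: [-0.6, -0.9, 0.8]
opening: 0.001
```

Request:
step_arm([
  {"offset": [0.6,0,0],"roll": 0},
  {"offset": [0.6,0,0],"roll": 0},
  {"offset": [0.9,0,0.3],"roll": 0},
  {"offset": [0.9,0,0.3],"roll": 0},
  {"offset": [0.9,0,0.4],"roll": 0},
  {"offset": [0.9,0,0.4],"roll": 0},
  {"offset": [0.8,0,0.45],"roll": 0},
  {"offset": [0.8,0,0.45],"roll": 0},
  {"offset": [0.75,0,0.55],"roll": 0},
  {"offset": [0.75,0,0.55],"roll": 0},
])

```text
t: 6.9
tool_pos: [0.4532, -0.2113, 0.1473]
orientation: [1.993, 2.426, 0.001]
force: [2.4, -1.0, 1.8]
opening: 0.0005
```

Request:
step_arm([
  {"offset": [0.75,0,0.6],"roll": 0},
  {"offset": [0.75,0,0.6],"roll": 0},
])

```text
t: 7.15
tool_pos: [0.4491, -0.1957, 0.1336]
orientation: [-1.993, -2.426, 0.0]
force: [-0.3, 0.4, 0.1]
opening: 0.0006
```

Run:
```python
from h import *
s=shot('scene'); t=shot('top')
P=robot.read_state()['tool_pos']-HC; print('finger hx',P@HX,'z',P[2])
for k in ['bin_handle','bin_lip']:
    q=[cams.pinpoint(c,k)[0]['xy'] for c in (s,t)]
    p=tri([s,t],q)-HC; print(k,p@HX,p@HY,p[2])
for a in (.3,.4,.5,.6): print(a,-.05*np.cos(a)-.18*np.sin(a),.18*np.cos(a)-.05*np.sin(a),'lip',-.195*np.sin(a))
```

```text
finger hx -0.12229853204383008 z 0.11074824481488621
bin_handle -0.1407428924201464 0.000959949704874969 0.1272813672856335Traceback (most recent call last):
  File "<stdin>", line 5, in <module>
IndexError: list index out of range
```

Request:
step_arm([
  {"offset": [1.5,0,-2],"roll": 0},
  {"offset": [2.5,0,-5],"roll": 0},
  {"offset": [2,0,-5.5],"roll": 0},
  {"offset": [0,0,-5],"roll": 0},
  {"offset": [0,0,-5],"roll": 0},
  {"offset": [0,0,0],"roll": 0},
])

```text
t: 8.2
tool_pos: [0.4401, -0.1392, 0.3655]
orientation: [1.989, 2.419, 0.004]
force: [-0.0, 0.7, -0.9]
opening: 0.0005
```

Run:
```python
from h import *
s=shot('scene','3.png'); t=shot('top')
for k in ['bin_handle','bin_lip']:
    q=[cams.pinpoint(c,k) for c in (s,t)]
    if all(q): p=tri([s,t],[x[0]['xy'] for x in q])-HC; print(k,p@HX,p@HY,p[2])
    else: print(k,q)
plan([])
```

```text
bin_handle -0.20561703858121888 0.14478794131002348 0.17297053395633982
bin_lip -0.15088935888900817 0.009868783858571348 0.13655506298698303
tcp [ 0.4377 -0.1379  0.3581] ytool [ 0.981  0.194 -0.002] z [-0.002  0.001 -1.   ] F [-0.4  0.7  0. ] open 0.0008 t 8.5 q6 -0.61
```

View pics/3.png

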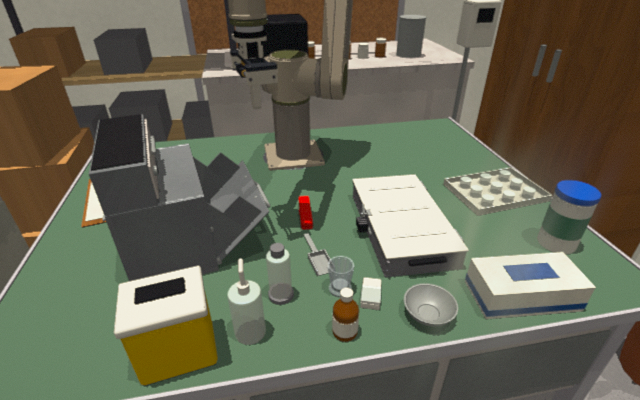

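The bin is fully tipped out. Next is the latch.

Run:
```python
from h import *
plan([box(-.129,-.065,.25),box(-.129,-.065,.033),box(-.129,-.03,.033)],BY)
```

```text
tcp [ 0.4377 -0.1379  0.3581] ytool [ 0.981  0.194 -0.002] z [-0.002  0.001 -1.   ] F [-0.4  0.7  0. ] open 0.0008 t 8.5 q6 -0.61
roll 0.24
to [0.607 0.117 0.25 ] offset cm [26.24 15.8  10.79]
to [0.607 0.117 0.033] offset cm [-2.00e-02  5.00e-02  2.17e+01]
to [0.572 0.119 0.033] offset cm [-0.   -3.5   0.01]
```

Request:
step_arm([
  {"offset": [0,0,0],"roll": 0.12},
  {"offset": [0,0,0],"roll": 0.12},
  {"offset": [4.4,2.6,1.8],"roll": 0},
  {"offset": [4.4,2.6,1.8],"roll": 0},
  {"offset": [4.4,2.6,1.8],"roll": 0},
  {"offset": [4.4,2.6,1.8],"roll": 0},
  {"offset": [4.4,2.6,1.8],"roll": 0},
  {"offset": [4.2,2.8,1.8],"roll": 0},
  {"offset": [0,0,5],"roll": 0},
  {"offset": [0,0,5],"roll": 0},
  {"offset": [0,0,0],"roll": 0},
])

```text
t: 9.88
tool_pos: [0.6034, 0.1163, 0.1451]
orientation: [-2.265, -2.166, 0.015]
force: [-0.8, 0.7, -0.5]
opening: 0.0002
```

Run:
```python
from h import *
w=shot('wrist','4.png')
for r in cams.pinpoint(w,'latch_tab')[:2]:
    p=atz(w,r['xy'],.05); print(r['xy'],r['score'],p, (p-BC)@BX,(p-BC)@BY)
plan([box(-.129,-.065,.033),box(-.129,-.03,.033)],BY)
```

```text
[261.4, 187.0] 0.94 [0.55095925 0.13154404 0.05      ] -0.11720533668044603 -0.00824181325684141
tcp [0.6077 0.1165 0.1521] ytool [ 0.999 -0.045 -0.001] z [-0.001 -0.    -1.   ] F [-0.1 -0.1  0.4] open -0.0001 t 9.97 q6 0.15
roll -0.0
to [0.607 0.117 0.033] offset cm [ 0.07 -0.05 11.91]
to [0.572 0.119 0.033] offset cm [-0.  -3.5  0. ]
```

View pics/4.png

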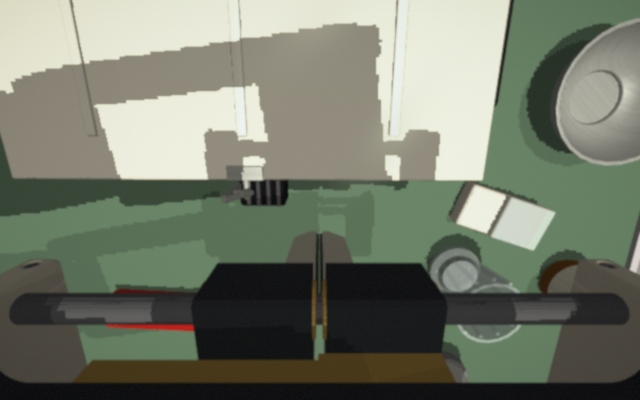

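The wrist view shows the tab at columns 242–288, rows 180–205. The hook is on its left side, as expected.

Request:
step_arm([
  {"offset": [0.3,0,4],"roll": 0},
  {"offset": [0,0,4],"roll": 0},
  {"offset": [0,0,3.9],"roll": 0},
  {"offset": [0,0,0],"roll": 0},
  {"offset": [0,-0.7,0],"roll": 0},
  {"offset": [0,-0.7,0],"roll": 0},
  {"offset": [0,-0.7,0],"roll": 0},
  {"offset": [0,0,0],"roll": 0},
])

```text
t: 10.98
tool_pos: [0.587, 0.1208, 0.0336]
orientation: [2.27, 2.171, 0.001]
force: [-1.1, -0.1, 0.3]
opening: 0.0006
```

Request:
step_arm([
  {"offset": [0,-0.4,0],"roll": 0},
  {"offset": [0,-0.4,0],"roll": 0},
  {"offset": [0,-0.4,0],"roll": 0},
  {"offset": [0,-0.3,0],"roll": 0},
  {"offset": [0,0,0],"roll": 0},
])

```text
t: 11.6
tool_pos: [0.5727, 0.1213, 0.0332]
orientation: [2.27, 2.17, 0.002]
force: [6.4, 0.1, 1.5]
opening: 0.0006
```

Request:
step_arm([
  {"offset": [0,-0.2,0],"roll": 0},
  {"offset": [0,0,0],"roll": 0},
  {"offset": [0,0,0],"roll": 0},
  {"offset": [0,0,0],"roll": 0},
])

```text
t: 12.1
tool_pos: [0.5723, 0.1213, 0.0336]
orientation: [2.269, 2.168, 0.006]
force: [12.7, -1.4, -1.4]
opening: 0.0005
```

Run:
```python
from h import *
plan([])
s=shot('scene','5.png'); r=cams.pinpoint(s,'lid_edge'); print(r[:1])
```

```text
tcp [0.5723 0.1213 0.0336] ytool [ 0.999 -0.045  0.005] z [ 0.005  0.    -1.   ] F [12.7 -1.4 -1.4] open 0.0005 t 12.1 q6 0.17
[]
```

View pics/5.png

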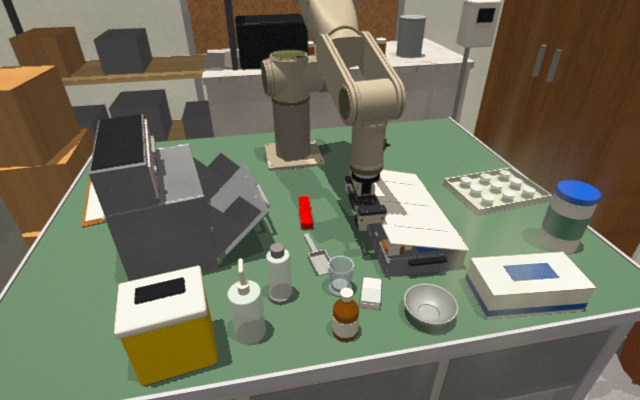

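The lid has sprung up against the gripper body and medicines are visible underneath. I'll retreat outward.

Request:
step_arm([
  {"offset": [-2,0,0],"roll": 0},
  {"offset": [-4,0,0],"roll": 0},
  {"offset": [-4,0,0],"roll": 0},
  {"offset": [-3,0,-2],"roll": 0},
  {"offset": [-2,0,-6],"roll": 0},
  {"offset": [0,0,-6],"roll": 0.18},
  {"offset": [0,0,-6],"roll": 0.18},
  {"offset": [0,0,-6],"roll": 0.18},
  {"offset": [0,0,-6],"roll": 0.18},
  {"offset": [0,0,-6],"roll": 0.18},
  {"offset": [0,0,0],"roll": 0.18},
  {"offset": [0,0,0],"roll": 0.18},
], fingers=7)

```text
t: 13.7
tool_pos: [0.5629, -0.028, 0.412]
orientation: [-3.115, -0.407, 0.001]
force: [0.2, -0.2, -0.8]
opening: 0.0702
```

Request:
step_arm([
  {"offset": [0,0,0],"roll": 0.18},
  {"offset": [0,0,0],"roll": 0.18},
  {"offset": [0,0,0],"roll": 0.18},
  {"offset": [0,0,0],"roll": 0.18},
  {"offset": [0,0,0],"roll": 0.18},
  {"offset": [0,0,0],"roll": 0.18},
  {"offset": [0,0,0],"roll": 0.18},
  {"offset": [0,0,0],"roll": 0.18},
  {"offset": [0,0,0],"roll": 0.18},
  {"offset": [0,0,0],"roll": 0.18},
  {"offset": [0,0,0],"roll": 0.08},
])

```text
t: 15.08
tool_pos: [0.5295, -0.1334, 0.4057]
orientation: [-2.31, 2.048, 0.039]
force: [-0.0, 0.2, -1.0]
opening: 0.0699
```

Run:
```python
from h import *
plan([box(-.06,0,.42)],BY)
```

```text
tcp [ 0.5295 -0.1334  0.4057] ytool [-0.993 -0.119 -0.024] z [ 0.017  0.057 -0.998] F [-0.   0.2 -1. ] open 0.0699 t 15.07 q6 2.66
roll 0.165
to [0.545 0.189 0.42 ] offset cm [-32.31  -0.12   0.45]
```

Request:
step_arm([
  {"offset": [0,0,0],"roll": -0.18},
  {"offset": [0,0,0],"roll": -0.18},
  {"offset": [0,0,0],"roll": -0.18},
  {"offset": [0,0,0],"roll": -0.18},
  {"offset": [0,0,0],"roll": -0.18},
  {"offset": [0,0,0],"roll": -0.18},
  {"offset": [0,0,0],"roll": -0.18},
  {"offset": [0,0,0],"roll": -0.18},
  {"offset": [0,0,0],"roll": -0.18},
  {"offset": [0,0,0],"roll": -0.18},
  {"offset": [0,0,0],"roll": -0.18},
  {"offset": [0,0,0],"roll": -0.18},
])

```text
t: 16.58
tool_pos: [0.5303, -0.1313, 0.4059]
orientation: [-2.896, -1.089, -0.056]
force: [-0.2, -1.0, -0.1]
opening: 0.0701
```

Request:
step_arm([
  {"offset": [0,0,0],"roll": -0.18},
  {"offset": [0,0,0],"roll": -0.18},
  {"offset": [0,0,0],"roll": -0.18},
  {"offset": [0,0,0],"roll": -0.18},
  {"offset": [0,0,0],"roll": 0},
])

```text
t: 17.2
tool_pos: [0.5305, -0.1314, 0.4061]
orientation: [-2.345, -2.041, -0.079]
force: [1.4, -0.3, -0.4]
opening: 0.0703
```

Run:
```python
from h import *
plan([box(-.06,0,.42)],BY)
```

```text
tcp [ 0.5305 -0.1314  0.4061] ytool [ 0.99  -0.138  0.01 ] z [ 0.018  0.057 -0.998] F [ 1.4 -0.3 -0.4] open 0.0703 t 17.2 q6 -0.22
roll -0.093
to [0.545 0.189 0.42 ] offset cm [3.211e+01 3.000e-02 4.700e-01]
```

Request:
step_arm([
  {"offset": [0,0,0],"roll": -0.093},
  {"offset": [5.35,0,0.1],"roll": 0},
  {"offset": [5.35,0,0.1],"roll": 0},
  {"offset": [5.35,0,0.1],"roll": 0},
  {"offset": [5.35,0,0.1],"roll": 0},
  {"offset": [5.35,0,0.1],"roll": 0},
  {"offset": [5.35,0,0],"roll": 0},
  {"offset": [0,0,0],"roll": 0},
  {"offset": [0,0,0],"roll": 0},
])

```text
t: 18.32
tool_pos: [0.545, 0.1886, 0.4198]
orientation: [-2.252, -2.15, -0.08]
force: [0.5, -0.2, 0.4]
opening: 0.0701
```

```bash
cat > d.py <<'E'
import sys
from h import *
plan([],BY)
w=shot('wrist',sys.argv[1]); t=shot('top')
for k in ['pen_case','carton','flat_bottle','inhaler','pill_tub']:
    for n,c in (('w',w),('t',t)):
        for r in cams.pinpoint(c,k)[:2]:
            if r['score']<.3: continue
            p=atz(c,r['xy'],.005)-BC; print(k,n,np.round(r['xy']),round(r['score'],2),'box frame',round(p@BX,3),round(p@BY,3))
for k in ['lid_edge','bin_lip','spare_case']:
    for r in cams.pinpoint(t,k)[:1]: print(k,r['xy'],r['score'])
E
python3 d.py 6.png
```

```text
tcp [0.545  0.1886 0.4198] ytool [ 0.999 -0.047  0.016] z [ 0.019  0.055 -0.998] F [ 0.5 -0.2  0.4] open 0.0701 t 18.32 q6 0.27
roll -0.001
pen_case w [318. 131.] 0.44 box frame 0.007 -0.004
flat_bottle w [370. 158.] 0.79 box frame -0.045 -0.105
flat_bottle t [263. 193.] 0.68 box frame -0.042 -0.091
inhaler w [369. 111.] 0.96 box frame 0.044 -0.1
inhaler t [381. 246.] 0.57 box frame -0.412 0.075
pill_tub w [266. 353.] 0.66 box frame -0.483 0.115
pill_tub t [335. 257.] 0.67 box frame -0.269 0.11
lid_edge [167.2, 206.3] 0.57
bin_lip [394.0, 243.0] 0.96
spare_case [336.5, 257.7] 0.64
```

View pics/6.png

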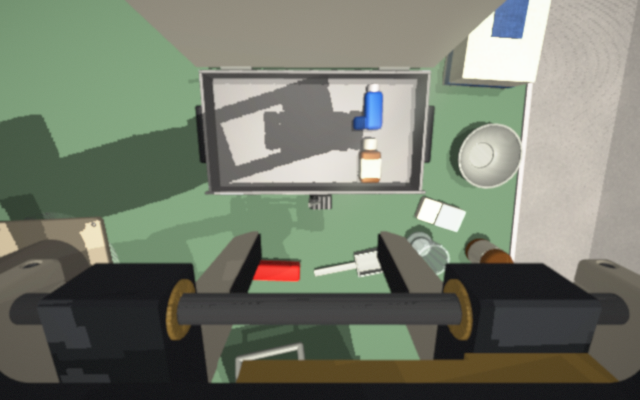

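The box holds two medicines, the blue inhaler at (374,108) and the amber bottle at (370,160). The left half is empty, so the low-scoring pen_case hit there is only shadow.

```bash
cat > e.py <<'E'
from h import *
w=shot('wrist')
for k,z in [('flat_bottle',.037),('inhaler',.035)]:
    m=cams.silhouettes(w,k)[0]; i=np.argwhere(m['mask'])[:,::-1]; c=cv2.minAreaRect(i.astype(np.float32))
    B=cv2.boxPoints(c); q=np.array([atz(w,b,z)-BC for b in B]); print(k,round(m['score'],2),np.c_[q@BX,q@BY].round(3).tolist(),i.min(0),i.max(0))
for k,c in [('box rim',[(203,72),(428,72),(423,190),(210,190)])]:
    print([((atz(w,x,.06)-BC)@BX).round(3) for x in c],[((atz(w,x,.06)-BC)@BY).round(3) for x in c])
plan([box(-.05,-.105,.2),box(-.05,-.105,.013)],BY)
E
python3 e.py
```

```text
flat_bottle 0.9 [[-0.005, -0.077], [-0.005, -0.116], [-0.086, -0.119], [-0.086, -0.08]] [358 138] [379 182]
inhaler 0.68 [[0.089, -0.064], [0.09, -0.115], [0.011, -0.119], [0.011, -0.066]] [352  83] [381 129]
[np.float64(0.102), np.float64(0.103), np.float64(-0.097), np.float64(-0.096)] [np.float64(0.185), np.float64(-0.188), np.float64(-0.195), np.float64(0.19)]
tcp [0.5453 0.1888 0.4204] ytool [ 0.999 -0.045  0.017] z [ 0.02   0.056 -0.998] F [ 0.3 -0.4  0.2] open 0.0698 t 19.23 q6 0.27
roll 0.001
to [0.651 0.194 0.2  ] offset cm [-0.22 10.11 22.24]
to [0.651 0.194 0.013] offset cm [-1.06 -0.33 18.67]
```

Request:
step_arm([
  {"offset": [0,3.2,5],"roll": 0},
  {"offset": [0,3.2,5],"roll": 0},
  {"offset": [-0.2,3.2,6],"roll": 0},
  {"offset": [0,0,6],"roll": 0},
  {"offset": [-0.3,-0.1,5],"roll": 0},
  {"offset": [-0.3,-0.1,5],"roll": 0},
  {"offset": [-0.3,-0.1,4.5],"roll": 0},
  {"offset": [-0.15,0,4.1],"roll": 0},
  {"offset": [0,0,0],"roll": 0},
])

```text
t: 20.35
tool_pos: [0.6392, 0.1941, 0.0161]
orientation: [-2.247, -2.149, -0.071]
force: [-0.3, -0.8, -0.2]
opening: 0.07
```

Request:
step_arm([
  {"offset": [0,0,0],"roll": 0},
  {"offset": [0,0,0],"roll": 0},
  {"offset": [0,0,0],"roll": 0},
  {"offset": [0,0,0],"roll": 0},
  {"offset": [0,0,0],"roll": 0},
], fingers=0, grip_force=25)

```text
t: 20.98
tool_pos: [0.6443, 0.195, 0.0226]
orientation: [-2.251, -2.153, -0.086]
force: [1.0, -0.6, 6.1]
opening: 0.0377
```

Request:
step_arm([
  {"offset": [0,0,-3],"roll": 0},
  {"offset": [0,0,-5],"roll": 0},
  {"offset": [0,0,-6],"roll": 0},
  {"offset": [0,0,-6],"roll": 0},
  {"offset": [0,0,-6],"roll": 0},
  {"offset": [0,0,-3],"roll": 0},
  {"offset": [0,0,0],"roll": 0},
])

```text
t: 21.85
tool_pos: [0.6385, 0.1787, 0.3138]
orientation: [-2.253, -2.154, -0.09]
force: [-0.0, -0.1, -1.3]
opening: 0.0381
```

Run:
```python
from h import *
plan([hin(-.065,0.0,.26),hin(-.065,0.0,.12)],HY)
```

```text
tcp [0.6385 0.1787 0.3138] ytool [ 0.999 -0.045  0.023] z [ 0.026  0.057 -0.998] F [-0.  -0.1 -1.3] open 0.0381 t 21.85 q6 0.22
roll -0.239
to [ 0.46  -0.251  0.282] offset cm [-38.78 -25.83   0.28]
to [ 0.46  -0.251  0.142] offset cm [-0.71 -0.51 13.97]
```

Request:
step_arm([
  {"offset": [0,0,0],"roll": -0.12},
  {"offset": [0,0,0],"roll": -0.119},
  {"offset": [-4.8,-2.7,0],"roll": 0},
  {"offset": [-4.8,-2.7,0],"roll": 0},
  {"offset": [-4.8,-2.7,0],"roll": 0},
  {"offset": [-4.8,-2.7,0],"roll": 0},
  {"offset": [-4.8,-2.7,0],"roll": 0},
  {"offset": [-4.8,-2.7,0],"roll": 0},
  {"offset": [-4.8,-2.7,0],"roll": 0},
  {"offset": [-5.2,-2.9,0.3],"roll": 0},
  {"offset": [0,0,0],"roll": 0},
])

```text
t: 23.22
tool_pos: [0.4957, -0.2462, 0.2767]
orientation: [-1.985, -2.4, -0.084]
force: [-0.2, 1.0, -2.0]
opening: 0.0381
```

Run:
```python
from h import *
plan([hin(-.065,0.04,.12)],HY)
w=shot('top','7.png')
c=cv2.imread('pics/7.png')[120:330,300:560]; cv2.imwrite('pics/7.png',cv2.resize(c,None,fx=2.5,fy=2.5))
```

```text
tcp [ 0.4957 -0.2462  0.2767] ytool [0.982 0.187 0.025] z [ 0.015  0.058 -0.998] F [-0.2  1.  -2. ] open 0.0381 t 23.23 q6 -0.78
roll -0.006
to [ 0.5   -0.243  0.142] offset cm [-0.49  0.1  13.47]
```

View pics/7.png

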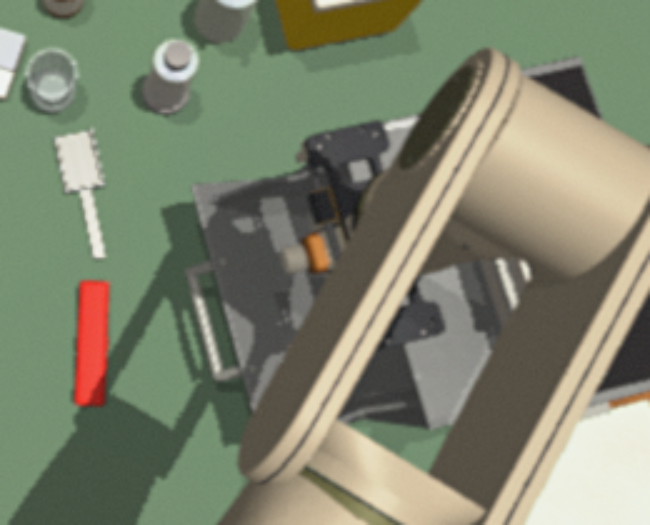

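The bottle is held over the bin's mouth. I'll lower it and release.

Request:
step_arm([
  {"offset": [-0.2,0,4],"roll": 0},
  {"offset": [-0.2,0,4],"roll": 0},
  {"offset": [-0.1,0,3.5],"roll": 0},
  {"offset": [0,0,1.9],"roll": 0},
  {"offset": [0,0,0],"roll": 0},
])

```text
t: 23.9
tool_pos: [0.5014, -0.2391, 0.1449]
orientation: [-1.978, -2.408, -0.087]
force: [1.2, -0.1, -0.9]
opening: 0.0379
```

Request:
step_arm([
  {"offset": [0,0,0],"roll": 0},
  {"offset": [0,0,0],"roll": 0},
  {"offset": [0,0,0],"roll": 0},
  {"offset": [0,0,-4],"roll": 0},
  {"offset": [0,0,-5],"roll": 0},
  {"offset": [0,0,-5],"roll": 0},
  {"offset": [2,0,-5],"roll": 0},
  {"offset": [4,0,0],"roll": 0},
  {"offset": [0,0,0],"roll": 0},
], fingers=6)

```text
t: 25.02
tool_pos: [0.4872, -0.1913, 0.3419]
orientation: [-1.982, -2.415, -0.089]
force: [0.1, 0.1, -0.3]
opening: 0.06
```

Run:
```python
from h import *
plan([box(.03,-.1,.26)],BY)
w=shot('wrist','8.png'); t=shot('top'); s=shot('scene')
for k in ['flat_bottle','inhaler']:
    for n,c in (('w',w),('t',t),('s',s)):
        for r in cams.pinpoint(c,k)[:1]:
            p=atz(c,r['xy'],.06 if k=='flat_bottle' else .005)
            print(k,n,np.round(r['xy']),round(r['score'],2),'hin',round((p-HC)@HX,3),round((p-HC)@HY,3),'box',round((p-BC)@BX,3),round((p-BC)@BY,3))
```

```text
tcp [ 0.4872 -0.1913  0.3419] ytool [0.98  0.194 0.033] z [ 0.023  0.054 -0.998] F [ 0.1  0.1 -0.3] open 0.06 t 25.02 q6 -0.7
roll 0.242
to [0.649 0.274 0.26 ] offset cm [46.74 13.86 11.08]
flat_bottle w [316. 224.] 0.85 hin -0.04 0.043 box -0.518 0.018
flat_bottle s [316. 255.] 0.29 hin -0.237 0.262 box -0.274 -0.149
inhaler w [281. 156.] 0.24 hin -0.143 -0.015 box -0.431 0.098
inhaler t [238. 187.] 0.87 hin -0.548 0.299 box 0.037 -0.11
inhaler s [430. 250.] 0.77 hin -0.562 0.305 box 0.052 -0.113
```

View pics/8.png

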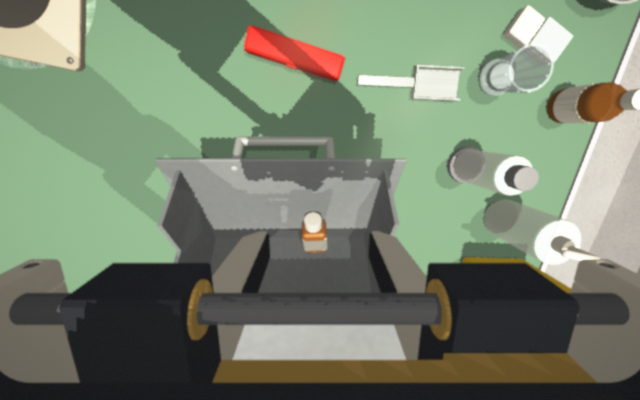

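The bottle lies in the bin at (314,230). Now the inhaler.

Request:
step_arm([
  {"offset": [0,0,0],"roll": 0.121},
  {"offset": [0,0,0],"roll": 0.121},
  {"offset": [5.2,1.7,0.4],"roll": 0},
  {"offset": [5.2,1.7,0.4],"roll": 0},
  {"offset": [5.2,1.7,0.4],"roll": 0},
  {"offset": [5.2,1.7,0.4],"roll": 0},
  {"offset": [5.2,1.7,0.4],"roll": 0},
  {"offset": [5.2,1.7,0.4],"roll": 0},
  {"offset": [5.2,1.7,0.4],"roll": 0},
  {"offset": [5.2,1.9,0.4],"roll": 0},
  {"offset": [0,0,0],"roll": 0},
  {"offset": [0,0,0],"roll": 0},
], fingers=7)

```text
t: 26.98
tool_pos: [0.6449, 0.2171, 0.333]
orientation: [-2.253, -2.149, -0.081]
force: [1.1, 0.2, 0.1]
opening: 0.0701
```

Run:
```python
from h import *
w=shot('wrist','9.png')
for k in ['inhaler']:
    m=cams.silhouettes(w,k)[0]; M=m['mask']; i=np.argwhere(M)[:,::-1]
    q=np.array([atz(w,b,.035)-BC for b in i[::3]]); x,y=q@BX,q@BY; print(round(m['score'],2),x.min(),x.max())
    for a in np.arange(x.min(),x.max(),.01):
        j=(x>=a)&(x<a+.01); print(round(a,3),y[j].min().round(3),y[j].max().round(3))
    for r in cams.pinpoint(w,k)[:1]: p=atz(w,r['xy'],.005)-BC; print(p@BX,p@BY,r['score'])
plan([box(.05,-.1,.12),box(.05,-.1,.013)],BY)
```

```text
0.8 0.011219516465334239 0.08649525983817022
0.011 -0.12 -0.072
0.021 -0.12 -0.071
0.031 -0.118 -0.075
0.041 -0.12 -0.089
0.051 -0.12 -0.089
0.061 -0.118 -0.09
0.071 -0.117 -0.093
0.081 -0.114 -0.096
0.04327140591511157 -0.10187805793933731 0.68
tcp [0.645  0.216  0.3344] ytool [ 0.999 -0.05   0.018] z [ 0.021  0.056 -0.998] F [ 0.4 -0.  -0.2] open 0.0696 t 27.12 q6 0.28
roll -0.004
to [0.65  0.294 0.12 ] offset cm [ 6.63 -0.24 21.85]
to [0.65  0.294 0.013] offset cm [-0.61 -0.2  10.68]
```

View pics/9.png

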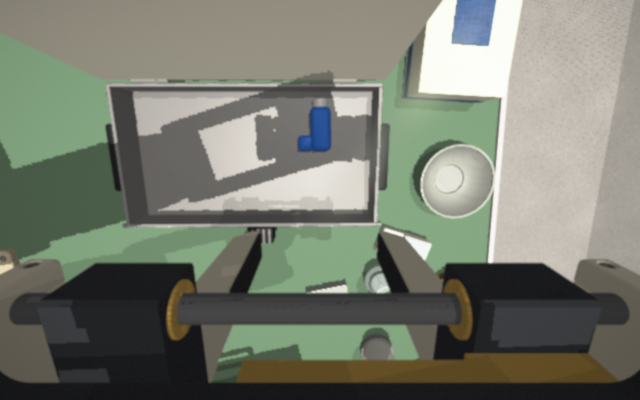

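The inhaler barrel is at (320,128) and its mouthpiece points left, as measured.

Request:
step_arm([
  {"offset": [1.6,0.1,5],"roll": 0},
  {"offset": [1.6,0.1,5],"roll": 0},
  {"offset": [1.6,0,6],"roll": 0},
  {"offset": [1.5,0,5.8],"roll": 0},
  {"offset": [-0.2,0,4],"roll": 0},
  {"offset": [-0.2,-0.1,4],"roll": 0},
  {"offset": [-0.2,-0.1,2.5],"roll": 0},
  {"offset": [0,0,0],"roll": 0},
  {"offset": [0,0,0],"roll": 0},
], fingers=6)

```text
t: 28.25
tool_pos: [0.6553, 0.2919, 0.0166]
orientation: [-2.255, -2.148, -0.086]
force: [0.5, -0.2, 1.2]
opening: 0.0598
```

Request:
step_arm([
  {"offset": [0,0,0],"roll": 0},
  {"offset": [0,0,0],"roll": 0},
  {"offset": [0,0,0],"roll": 0},
  {"offset": [0,0,0],"roll": 0},
  {"offset": [0,0,0],"roll": 0},
], fingers=0, grip_force=25)

```text
t: 28.88
tool_pos: [0.6544, 0.2925, 0.0151]
orientation: [-2.254, -2.149, -0.084]
force: [-0.6, 0.1, 4.3]
opening: 0.0319
```

Request:
step_arm([
  {"offset": [0,0,-3],"roll": 0},
  {"offset": [0,0,-5],"roll": 0},
  {"offset": [-1,0,-6],"roll": 0},
  {"offset": [-2,0,-6],"roll": 0},
  {"offset": [-2,0,-6],"roll": 0},
  {"offset": [-2,0,-3],"roll": 0},
  {"offset": [0,0,0],"roll": 0},
])

```text
t: 29.75
tool_pos: [0.6465, 0.2058, 0.3024]
orientation: [-2.258, -2.149, -0.091]
force: [0.1, -0.2, 0.2]
opening: 0.0318
```

Run:
```python
from h import *
plan([hin(-.065,-.05,.26),hin(-.065,-.05,.12)],HY)
```

```text
tcp [0.6465 0.2058 0.3024] ytool [ 0.998 -0.05   0.023] z [ 0.026  0.057 -0.998] F [ 0.1 -0.2  0.2] open 0.0318 t 29.75 q6 0.26
roll -0.244
to [ 0.411 -0.26   0.282] offset cm [-41.23 -32.09  -1.23]
to [ 0.411 -0.26   0.142] offset cm [-0.71 -0.51 13.97]
```

Request:
step_arm([
  {"offset": [0,0,0],"roll": -0.122},
  {"offset": [0,0,0],"roll": -0.122},
  {"offset": [-4.6,-3.6,-0.1],"roll": 0},
  {"offset": [-4.6,-3.6,-0.1],"roll": 0},
  {"offset": [-4.6,-3.6,-0.1],"roll": 0},
  {"offset": [-4.6,-3.6,-0.1],"roll": 0},
  {"offset": [-4.6,-3.6,-0.1],"roll": 0},
  {"offset": [-4.6,-3.6,-0.1],"roll": 0},
  {"offset": [-4.6,-3.5,-0.1],"roll": 0},
  {"offset": [-4.6,-3.5,-0.1],"roll": 0},
  {"offset": [-4.4,-3.5,-0.1],"roll": 0},
  {"offset": [0,0,0],"roll": 0},
])

```text
t: 31.25
tool_pos: [0.4086, -0.2614, 0.2739]
orientation: [-1.983, -2.404, -0.086]
force: [0.1, 0.0, -0.5]
opening: 0.0321
```

Run:
```python
from h import *
plan([hin(-.065,-.05,.12)],HY)
w=shot('wrist'); r=cams.pinpoint(w,'flat_bottle')[:1]; print(r)
t=shot('top'); print(cams.boxes_of(t,'inhaler')[:2])
```

```text
tcp [ 0.4086 -0.2614  0.2739] ytool [0.982 0.189 0.027] z [ 0.017  0.058 -0.998] F [ 0.1  0.  -0.5] open 0.0321 t 31.25 q6 -0.91
roll -0.003
to [ 0.411 -0.26   0.142] offset cm [-0.67 -0.07 13.18]
[{'xy': [387.0, 199.5], 'score': 0.9}]
[{'xy': [432.1, 254.6], 'score': 0.79}]
```

Request:
step_arm([
  {"offset": [-0.2,0,4],"roll": 0},
  {"offset": [-0.2,0,4],"roll": 0},
  {"offset": [-0.2,0,3.3],"roll": 0},
  {"offset": [0,0,1.9],"roll": 0},
  {"offset": [0,0,0],"roll": 0},
])

```text
t: 32.08
tool_pos: [0.4142, -0.2564, 0.1435]
orientation: [-1.976, -2.411, -0.088]
force: [0.7, -0.1, -0.2]
opening: 0.032
```

Request:
step_arm([
  {"offset": [0,0,0],"roll": 0},
  {"offset": [0,0,0],"roll": 0},
  {"offset": [0,0,0],"roll": 0},
  {"offset": [0,0,-4],"roll": 0},
  {"offset": [0,0,-5],"roll": 0},
  {"offset": [0,0,-5],"roll": 0},
  {"offset": [2,2,-5],"roll": 0},
  {"offset": [4,2,0],"roll": 0},
  {"offset": [4,0,0],"roll": 0},
  {"offset": [0,0,0],"roll": 0},
], fingers=6)

```text
t: 33.33
tool_pos: [0.4305, -0.1612, 0.3421]
orientation: [-1.978, -2.416, -0.089]
force: [0.2, -1.1, -0.4]
opening: 0.0602
```

Run:
```python
from h import *
plan([],HY)
w=shot('wrist','10.png'); t=shot('top'); s=shot('scene')
for k in ['flat_bottle','inhaler','bin_handle','bin_lip']:
    for n,c in (('w',w),('t',t)):
        for r in cams.pinpoint(c,k)[:1]:
            p=atz(c,r['xy'],{'bin_handle':.1,'bin_lip':.149}.get(k,.06))-HC
            print(k,n,np.round(r['xy']),round(r['score'],2),'hin',round(p@HX,3),round(p@HY,3))
```

```text
tcp [ 0.4305 -0.1612  0.3421] ytool [0.98  0.197 0.032] z [ 0.022  0.055 -0.998] F [ 0.2 -1.1 -0.4] open 0.0602 t 33.33 q6 -0.71
roll 0.005
flat_bottle w [346. 244.] 0.77 hin -0.046 0.041
flat_bottle t [334. 256.] 0.49 hin -0.305 0.014
inhaler w [288. 247.] 0.88 hin -0.042 -0.052
inhaler t [366. 156.] 0.28 hin -0.136 0.289
bin_handle w [319. 172.] 0.92 hin -0.169 -0.004
bin_handle t [383. 248.] 0.89 hin -0.165 0.001
bin_lip w [323. 188.] 0.85 hin -0.156 -0.001
bin_lip t [393. 246.] 0.79 hin -0.144 -0.0
```

View pics/10.png

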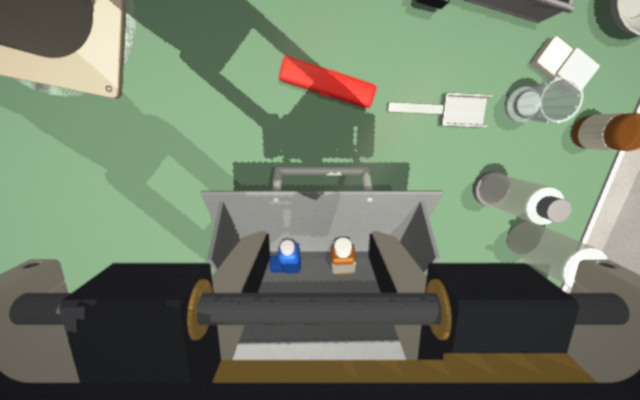

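Both medicines lie in the bin, the inhaler at (287,255) and the bottle at (343,253). I'll push the bin home with closed fingers from outside the bar.

Run:
```python
from h import *
bar=lambda a:(-.05*np.cos(a)-.18*np.sin(a),.18*np.cos(a)-.05*np.sin(a))
P=[hin(-.215,0,.30),hin(-.215,0,.065)]
for a in (.86,.8,.75,.7,.65,.6,.55,.5,.45,.4,.35,.3,.2): x,z=bar(a); P.append(hin(x-.014,0,z-.015))
plan(P,HY)
```

```text
tcp [ 0.4303 -0.1633  0.3406] ytool [0.981 0.194 0.03 ] z [ 0.02   0.056 -0.998] F [ 1.  -0.1 -0.2] open 0.06 t 33.88 q6 -0.71
roll 0.001
to [ 0.431 -0.104  0.322] offset cm [5.73 1.19 2.19]
to [ 0.431 -0.104  0.087] offset cm [-1.2  -0.71 23.46]
to [ 0.437 -0.135  0.087] offset cm [-3.19  0.   -0.12]
to [ 0.438 -0.14   0.097] offset cm [-0.46  0.03 -1.02]
to [ 0.439 -0.145  0.105] offset cm [-0.43  0.03 -0.83]
to [ 0.44  -0.149  0.112] offset cm [-0.47  0.02 -0.81]
to [ 0.441 -0.155  0.12 ] offset cm [-0.51  0.02 -0.78]
to [ 0.443 -0.161  0.127] offset cm [-0.55  0.02 -0.76]
to [ 0.444 -0.167  0.134] offset cm [-0.58  0.02 -0.73]
to [ 0.445 -0.173  0.141] offset cm [-0.62  0.02 -0.7 ]
to [ 0.446 -0.18   0.147] offset cm [-0.65  0.02 -0.67]
to [ 0.448 -0.187  0.153] offset cm [-0.69  0.02 -0.63]
to [ 0.449 -0.194  0.159] offset cm [-0.72  0.02 -0.6 ]
to [ 0.451 -0.202  0.164] offset cm [-0.75  0.02 -0.56]
to [ 0.454 -0.218  0.173] offset cm [-1.57  0.03 -1.01]
```

Request:
step_arm([
  {"offset": [3,0.6,0],"roll": 0},
  {"offset": [2.7,0.6,2.2],"roll": 0},
  {"offset": [-0.3,-0.2,5.5],"roll": 0},
  {"offset": [-0.3,-0.2,5.5],"roll": 0},
  {"offset": [-0.3,-0.2,5.5],"roll": 0},
  {"offset": [-0.2,-0.1,4.5],"roll": 0},
  {"offset": [-0.1,0,2.4],"roll": 0},
  {"offset": [0,0,0],"roll": 0},
  {"offset": [-1.2,0,0],"roll": 0},
  {"offset": [-1,0,0],"roll": 0},
  {"offset": [-0.8,0,0],"roll": 0},
  {"offset": [0,0,0],"roll": 0},
], fingers=0)

```text
t: 35.38
tool_pos: [0.438, -0.1309, 0.0877]
orientation: [-1.978, -2.409, -0.094]
force: [-5.5, 16.7, 14.4]
opening: 0.0006
```

Request:
step_arm([
  {"offset": [-0.46,0,-0.9],"roll": 0},
  {"offset": [-0.45,0,-0.8],"roll": 0},
  {"offset": [-0.5,0,-0.8],"roll": 0},
  {"offset": [-0.5,0,-0.8],"roll": 0},
])

```text
t: 35.88
tool_pos: [0.4414, -0.1488, 0.1193]
orientation: [-1.974, -2.409, -0.1]
force: [0.2, 27.8, 11.2]
opening: 0.0004
```

Request:
step_arm([
  {"offset": [-0.6,0,-0.75],"roll": 0},
  {"offset": [-0.6,0,-0.7],"roll": 0},
  {"offset": [-0.65,0,-0.7],"roll": 0},
])

```text
t: 36.25
tool_pos: [0.445, -0.1671, 0.1418]
orientation: [-1.972, -2.41, -0.103]
force: [-7.1, 35.5, 30.6]
opening: 0.0006
```

Run:
```python
from h import *
plan([],HY)
s=shot('scene'); t=shot('top')
P=robot.read_state()['tool_pos']-HC; print('finger',P@HX,P[2])
for k in ['bin_handle','bin_lip']:
    q=[cams.pinpoint(c,k) for c in (s,t)]
    if all(q): p=tri([s,t],[x[0]['xy'] for x in q])-HC; print(k,p@HX,p@HY,p[2])
    else: print(k,q)
```

```text
tcp [ 0.445  -0.1671  0.1418] ytool [0.98  0.197 0.035] z [ 0.022  0.067 -0.998] F [-7.1 35.5 30.6] open 0.0006 t 36.25 q6 -0.73
roll 0.005
finger -0.14723682916387362 0.12053000356222374
bin_handle -0.13578406124724782 0.22405170449608008 0.25027965513772815
bin_lip -0.20075042791501635 -0.008177562022102264 0.14814693185324135
```

Run:
```python
from h import *
f=lambda n,y,x,s: cv2.resize(shot(n)['pixels'][y[0]:y[1],x[0]:x[1],::-1],None,fx=s,fy=s)
a=f('scene',(120,280),(90,290),2); b=f('top',(150,310),(340,540),2)
w=f('wrist',(0,400),(0,640),1)[120:300]
cv2.imwrite('pics/11.png',np.vstack([np.hstack([a,b]),cv2.copyMakeBorder(w,0,0,0,160,0)]))
```

```text
(no output)
```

View pics/11.png

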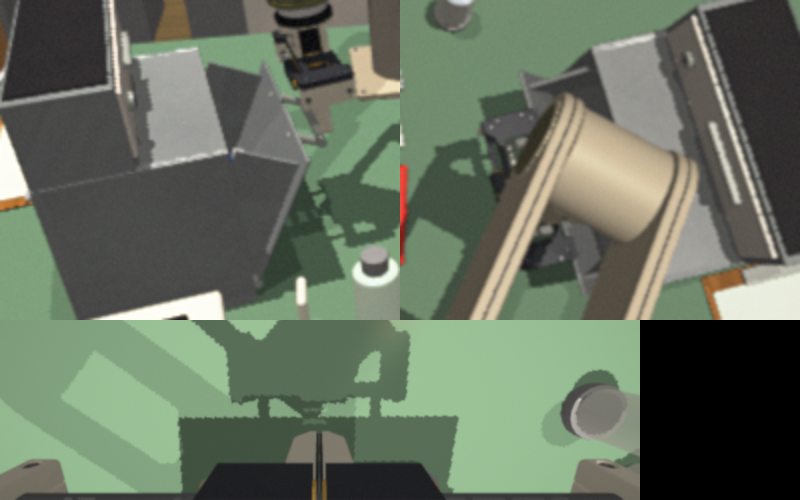

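The bin is following, at about 0.55 rad in the picture, with the finger on the bar. I'll continue.

Request:
step_arm([
  {"offset": [-0.65,0,-0.8],"roll": 0},
  {"offset": [-0.7,0,-0.75],"roll": 0},
  {"offset": [-0.7,0,-0.7],"roll": 0},
  {"offset": [-0.75,0,-0.6],"roll": 0},
])

```text
t: 37.2
tool_pos: [0.4487, -0.2028, 0.1662]
orientation: [-1.98, -2.412, -0.087]
force: [-0.1, 0.2, -0.2]
opening: 0.0008
```

Request:
step_arm([
  {"offset": [3,0,0],"roll": 0},
  {"offset": [5,0,-2],"roll": 0},
  {"offset": [4,0,-5],"roll": 0},
  {"offset": [4,0,-5],"roll": 0},
  {"offset": [4,0,-5],"roll": 0},
  {"offset": [0,0,0],"roll": 0},
])

```text
t: 37.95
tool_pos: [0.4082, -0.0169, 0.3474]
orientation: [-1.981, -2.421, -0.094]
force: [-0.1, -1.5, 0.4]
opening: 0.0002
```

Run:
```python
from h import *
s=shot('scene'); t=shot('top')
for k in ['bin_handle','bin_lip']:
    q=[cams.pinpoint(c,k) for c in (s,t)]
    if all(q): p=tri([s,t],[x[0]['xy'] for x in q])-HC; print(k,p@HX,p@HY,p[2],[x[0]['score'] for x in q])
    else: print(k,q)
for k,z in [('lid_edge',.27),('latch_tab',.05)]:
    print(k,[(x['xy'],x['score']) for c in (s,t) for x in cams.pinpoint(c,k)[:1]])
plan([box(-.10,0,.37),box(0.0,0,.37)],BY)
f=lambda p,y,x,s_: cv2.resize(p['pixels'][y[0]:y[1],x[0]:x[1],::-1],None,fx=s_,fy=s_)
cv2.imwrite('pics/12.png',np.hstack([f(s,(120,320),(60,460),1),f(t,(130,330),(180,580),1)]))
```

```text
bin_handle -0.05660734994332414 -0.0008054878184766221 0.185630559242122 [0.95, 0.65]
bin_lip -0.006312063904445863 0.00015718089334807047 0.1966449381000285 [0.63, 0.87]
lid_edge [([465.7, 140.5], 0.67), ([168.6, 206.2], 0.91)]
latch_tab [([361.9, 219.9], 0.78), ([285.1, 214.4], 0.69)]
tcp [ 0.4065 -0.0184  0.341 ] ytool [0.981 0.193 0.029] z [ 0.019  0.056 -0.998] F [ 0.4  0.  -0.1] open 0.0003 t 38.45 q6 -0.41
roll 0.241
to [0.544 0.149 0.37 ] offset cm [17.49 12.96 -1.7 ]
to [0.548 0.249 0.37 ] offset cm [ 9.98 -0.01  0.57]
```

View pics/12.png

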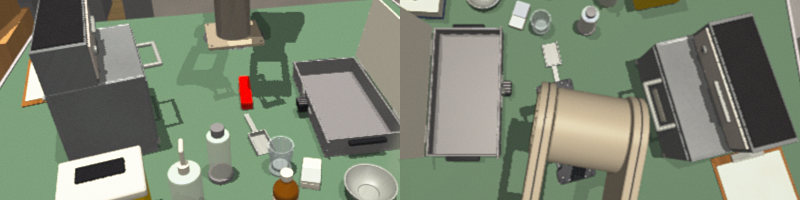

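The bin is home, with the handle 6 mm from its shut position, and the box is empty. Next I go behind the lid to fold it down.

Run:
```python
from h import *
p=robot.read_state()['tool_pos']
P=[p+[0,0,.12],box(.22,0,.46),box(.22,0,.24)]
for th in (1.72,1.5,1.3,1.1,.9,.7,.5,.35,.2,.1,.05):
    r=.17+.03*(1.72-th)/1.72; o=.006+.009*np.sin(th)
    P.append(box(.108-r*np.cos(th)+o*np.sin(th),0,.062+r*np.sin(th)+o*np.cos(th)))
plan(P,BY)
```

```text
tcp [ 0.4065 -0.0184  0.341 ] ytool [0.981 0.193 0.029] z [ 0.019  0.056 -0.998] F [ 0.4  0.  -0.1] open 0.0003 t 38.45 q6 -0.41
roll 0.241
to [ 0.407 -0.018  0.461] offset cm [  0.68   0.19 -11.98]
to [0.558 0.469 0.46 ] offset cm [49.27 12.88  3.12]
to [0.558 0.469 0.24 ] offset cm [-1.25 -0.35 21.96]
to [0.555 0.397 0.228] offset cm [-7.26 -0.01  0.8 ]
to [0.553 0.36  0.236] offset cm [-3.68  0.02 -1.07]
to [0.551 0.324 0.237] offset cm [-3.59  0.   -0.24]
to [0.55  0.287 0.23 ] offset cm [-3.66 -0.01  0.52]
to [0.548 0.253 0.214] offset cm [-3.56 -0.02  1.3 ]
to [0.547 0.221 0.192] offset cm [-3.29 -0.03  2.06]
to [0.546 0.194 0.163] offset cm [-2.85 -0.04  2.77]
to [0.545 0.178 0.137] offset cm [-1.75 -0.04  2.48]
to [0.544 0.166 0.109] offset cm [-1.36 -0.04  2.76]
to [0.544 0.161 0.089] offset cm [-0.67 -0.03  1.97]
to [0.544 0.159 0.078] offset cm [-0.26 -0.02  1.01]
```

Request:
step_arm([
  {"offset": [0.3,0.1,-6],"roll": 0.12},
  {"offset": [0.4,0.1,-6],"roll": 0.121},
  {"offset": [5.4,1.4,0.3],"roll": 0},
  {"offset": [5.4,1.4,0.3],"roll": 0},
  {"offset": [5.4,1.4,0.3],"roll": 0},
  {"offset": [5.5,1.4,0.3],"roll": 0},
  {"offset": [5.5,1.4,0.3],"roll": 0},
  {"offset": [5.5,1.5,0.4],"roll": 0},
  {"offset": [5.5,1.5,0.4],"roll": 0},
  {"offset": [5.5,1.5,0.4],"roll": 0},
  {"offset": [5.5,1.5,0.4],"roll": 0},
  {"offset": [0,0,0],"roll": 0},
])

```text
t: 39.95
tool_pos: [0.5585, 0.473, 0.4517]
orientation: [-2.246, -2.154, -0.065]
force: [-1.0, -0.5, -1.5]
opening: 0.0006
```

Run:
```python
from h import *
plan([box(.22,0,.24),box(.148,0,.228)],BY)
```

```text
tcp [0.5585 0.473  0.4517] ytool [ 0.999 -0.042  0.008] z [ 0.01   0.05  -0.999] F [-1.  -0.5 -1.5] open 0.0006 t 39.95 q6 0.67
roll 0.003
to [0.558 0.469 0.24 ] offset cm [-1.48 -0.21 21.12]
to [0.555 0.397 0.228] offset cm [-7.25 -0.01  0.84]
```

Request:
step_arm([
  {"offset": [-0.4,0,5.5],"roll": 0},
  {"offset": [-0.4,0,5.5],"roll": 0},
  {"offset": [-0.4,-0.1,5.5],"roll": 0},
  {"offset": [-0.3,-0.1,4.6],"roll": 0},
  {"offset": [0,0,0],"roll": 0},
  {"offset": [-2.2,0,0.3],"roll": 0},
  {"offset": [-2.2,0,0.3],"roll": 0},
  {"offset": [-1.4,0,0.2],"roll": 0},
  {"offset": [-1.4,0,0],"roll": 0},
  {"offset": [0,0,0],"roll": 0},
])

```text
t: 41.2
tool_pos: [0.5567, 0.3941, 0.2391]
orientation: [-2.252, -2.151, -0.086]
force: [0.6, 2.1, 0.3]
opening: 0.0005
```

Request:
step_arm([
  {"offset": [-1.85,0,-0.5],"roll": 0},
  {"offset": [-1.85,0,-0.5],"roll": 0},
  {"offset": [-1.8,0,-0.1],"roll": 0},
  {"offset": [-1.8,0,-0.1],"roll": 0},
  {"offset": [-1.85,0,0.25],"roll": 0},
  {"offset": [-1.85,0,0.25],"roll": 0},
])

```text
t: 41.95
tool_pos: [0.551, 0.2831, 0.2381]
orientation: [-2.251, -2.152, -0.083]
force: [0.7, 2.2, 0.5]
opening: 0.0005
```

Request:
step_arm([
  {"offset": [-1.75,0,0.8],"roll": 0},
  {"offset": [-1.75,0,0.9],"roll": 0},
  {"offset": [-1.6,0,1.2],"roll": 0},
  {"offset": [-1.6,0,1.2],"roll": 0},
  {"offset": [-1.4,0,1.5],"roll": 0},
  {"offset": [-1.4,0,1.5],"roll": 0},
  {"offset": [-0.9,0,1.3],"roll": 0},
  {"offset": [-0.9,0,1.2],"roll": 0},
  {"offset": [0,0,0],"roll": 0},
])

```text
t: 43.08
tool_pos: [0.5475, 0.1762, 0.1348]
orientation: [-2.251, -2.151, -0.08]
force: [-0.7, -0.0, 1.5]
opening: 0.0004
```

Run:
```python
from h import *
plan([box(-.092,0,.08),box(-.092,0,.066)],BY)
P=robot.read_state()['tool_pos']-BC; print('box x,y',P@BX,P@BY)
```

```text
tcp [0.5475 0.1762 0.1348] ytool [ 0.999 -0.046  0.016] z [ 0.018  0.055 -0.998] F [-0.7 -0.   1.5] open 0.0004 t 43.08 q6 0.22
roll 0.0
to [0.544 0.157 0.08 ] offset cm [-2.22 -0.36  5.36]
to [0.544 0.157 0.066] offset cm [-0.08 -0.02  1.4 ]
box x,y -0.07279661295116377 -0.00275875051483094
```

Request:
step_arm([
  {"offset": [-0.8,-0.1,1.5],"roll": 0},
  {"offset": [-0.7,-0.1,1.5],"roll": 0},
  {"offset": [-0.5,-0.1,1.3],"roll": 0},
  {"offset": [-0.2,0,1],"roll": 0},
  {"offset": [0,0,0.6],"roll": 0},
  {"offset": [0,0,0.5],"roll": 0},
  {"offset": [0,0,0.4],"roll": 0},
  {"offset": [0,0,0],"roll": 0},
])

```text
t: 44.08
tool_pos: [0.5451, 0.1588, 0.0665]
orientation: [-2.25, -2.152, -0.081]
force: [-1.2, -2.0, 2.8]
opening: 0.0007
```

Request:
step_arm([
  {"offset": [0,0,0.3],"roll": 0},
  {"offset": [0,0,0.2],"roll": 0},
  {"offset": [0,0,0],"roll": 0},
])

```text
t: 44.45
tool_pos: [0.5456, 0.1591, 0.0636]
orientation: [-2.25, -2.153, -0.082]
force: [-9.9, -5.2, 17.7]
opening: 0.0006
```

Request:
step_arm([
  {"offset": [0,0,-0.5],"roll": 0},
  {"offset": [0,0,-2],"roll": 0},
  {"offset": [0,0,-5],"roll": 0},
  {"offset": [0,0,-6],"roll": 0},
  {"offset": [-3,0,-6],"roll": 0},
  {"offset": [-5,0,-4],"roll": 0},
  {"offset": [-5,0,0],"roll": 0},
  {"offset": [-3,0,0],"roll": 0},
  {"offset": [0,0,0],"roll": 0},
  {"offset": [0,0,0],"roll": 0},
])

```text
t: 45.7
tool_pos: [0.5341, -0.0092, 0.2832]
orientation: [-2.25, -2.152, -0.084]
force: [-0.5, -0.3, 0.1]
opening: 0.0004
```

Run:
```python
from h import *
s=shot('scene'); t=shot('top')
plan([])
for k in ['bin_handle','bin_lip','lid_edge','latch_tab','measure','scoop','spacer','spare_case','pill_cutter']:
    q=[cams.pinpoint(c,k) for c in (s,t)]
    if all(q): p=tri([s,t],[x[0]['xy'] for x in q]); print(k,p.round(3),[np.round(x[0]['xy']).tolist() for x in q],[round(x[0]['score'],2) for x in q])
    else: print(k,[x[:1] for x in q])
for k in ['flat_bottle','inhaler']: print(k,[(x['xy'],x['score']) for c in (s,t) for x in cams.boxes_of(c,k)[:2]])
f=lambda p,y,x,s_: cv2.resize(p['pixels'][y[0]:y[1],x[0]:x[1],::-1],None,fx=s_,fy=s_)
cv2.imwrite('pics/13.png',np.hstack([f(s,(100,340),(80,480),1),f(t,(90,330),(180,580),1)]))
```

```text
tcp [ 0.5341 -0.0087  0.2829] ytool [ 0.999 -0.044  0.018] z [ 0.02   0.056 -0.998] F [ 0.3  0.6 -0.5] open 0.0005 t 45.8 q6 -0.11
bin_handle [ 0.467 -0.267  0.205] [[215.0, 173.0], [433.0, 234.0]] [0.68, 0.66]
bin_lip [ 0.477 -0.311  0.213] [[198.0, 174.0], [451.0, 229.0]] [0.69, 0.91]
lid_edge [0.546 0.135 0.078] [[366.0, 211.0], [284.0, 218.0]] [0.92, 0.97]
latch_tab [ 0.561 -0.094  0.295] [[196.0, 173.0], [284.0, 214.0]] [0.65, 0.51]
measure [[{'xy': [344.6, 289.3], 'score': 0.73}], []]
scoop [ 0.556  0.067 -0.034] [[314.0, 251.0], [282.0, 217.0]] [0.76, 0.35]
spacer [ 0.6    0.014 -0.124] [[279.0, 294.0], [282.0, 212.0]] [0.55, 0.63]
spare_case [ 0.428 -0.023  0.011] [[304.0, 213.0], [338.0, 257.0]] [0.71, 0.97]
pill_cutter [ 0.789  0.086 -0.002] [[370.0, 296.0], [298.0, 146.0]] [0.79, 0.95]
flat_bottle [([288.6, 215.9], 0.33)]
inhaler [([342.0, 272.8], 0.44)]
```

View pics/13.png

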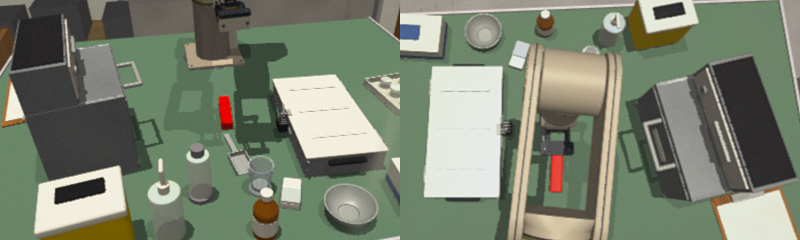

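The lid has stayed shut for over 1 s since release, the bin is home, and the bystanders look unmoved. One last latch check, then I hand in.

Run:
```python
from h import *
t=shot('top'); s=shot('scene')
for k in ['latch','lid_edge']:
    for d in cams.silhouettes(t,k)[:1]: i=np.argwhere(d['mask'])[:,::-1]; print(k,d['score'],i.min(0),i.max(0),i.mean(0))
for d in cams.silhouettes(s,'latch')[:1]: print(d['score'],np.argwhere(d['mask'])[:,::-1].mean(0))
robot.close_job()
```

```text
latch 0.44 [281 210] [291 224] [286.30882353 216.30882353]
lid_edge 0.67 [203 155] [282 287] [243.67087298 221.67945801]
0.77 [361.9        223.56666667]
the job is handed in; nothing more can be done
```

I finished the job and handed it in at about 46 s of the 210 s allowed. The close call gives no verdict, so the results below are my own checks.

**What I did:**
- Tipped the bin out by hooking closed fingers behind its handle.
- Slid the latch so the lid sprang up.
- Moved the two medicines in the box, the flat bottle and the inhaler, into the bin.
- Pushed the bin past its over-centre point until it snapped home.
- Folded the lid down and pressed it with about 18 N until it bottomed.

**Last checks:**
- **Bin:** the handle and lip measured within about 1 cm of their shut positions, and both medicines were seen in the bin just before I pushed it home. They can't be seen with the bin shut.
- **Box:** it was empty before I closed the lid. The lid stayed shut for over 1 s after release, and the latch appears in the same pixels as at the start.
- **Other things on the cart:** they look unmoved. The spare case and pill cutter were found close to where they started. The arm hid the measure, scoop and spacer from the top camera, so their last top-view readings are missing or unreliable. In the scene camera they are where they were.
- **Robot:** the gripper was clear of everything when I handed in.

**What went wrong or disagreed:**
- An attempt to turn the gripper half round hit the last joint's limit. The tool kept a tilt of about 3 degrees from then on, which did no harm.
- Pushing the bin shut took about 47 N at the fingers, more than expected but well under the 120 N wrist limit.
- The final detector run gave low-scoring hits for the inhaler and bottle elsewhere on the cart. I took these as false.

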